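Hold a pump plunger at its pre-stroke on the lift stand

TASK

Set the pre-stroke of the pump plunger in the small lift stand: slide the dial gauge down in its clamp until its foot sits on the plunger head and is pushed in by about 3 mm, and leave it there. Then press the stand's spring-loaded hand lever down until the plunger has lifted far enough for the dial to read 10 mm (pointer straight down), without running the gauge to the end of its travel, and keep it there: the program finishes while the robot is still holding the lever at that reading. Leave the other parts lying on the bench where they are.

Things in the scene. Friction and masses are not known exactly. Their poses are not given: they have to be found in the camera images.
- stand: Lift stand: a grey base plate 150 x 164 x 14 mm with a pedestal, screwed to the bench, on it a steel bore block (top 115 mm above the bench), a column and a clamp arm (193 mm high, 52 mm behind the dial). Origin on the bench top, under the upright axis of the plunger, which is also the axis of the gauge. Own y axis: level, the hand lever points to -y; own z axis up. Fixed.
- plunger_head (a point): Middle of the top face of the plunger: a loose steel pin 15 mm thick with a head 22 mm across and 12 mm high, standing upright in the bore on the roller of the lever. With the lever at rest this point is 127 mm above the bench; it rises with the lever.
- gauge_dial (a point): Centre of the round case of the dial gauge, 58 mm across, 22 mm thick, straight above the stand's origin; own x axis level, from the dial's face to its back. Grip the case, or push down on the flat cap on its top, 14 mm across, top face 38 mm above this centre and the highest part of the stand. At 241 mm above the bench the foot just touches the plunger at rest; each mm lower pushes it in by 1 mm.
- gauge (a joint): How far the dial gauge has been slid down in its clamp, in m, 0 to 0.05: 0 is fully up, with the dial centre 265 mm and the foot 151 mm above the bench; at 0.024 the foot touches the plunger at rest. Friction of about 7 N holds it wherever it is left.
- foot (a joint): Reading of the dial gauge: how far its sprung foot is pushed in, in m, 0 (hanging free) to 0.02 (end of travel); spring force 1 to 2.5 N. The black pointer on the white dial stands straight up at 0 and turns clockwise, one turn for 20 mm: a mark for every mm, longer marks at 0, 5, 10 and 15 mm; at 10 mm it points straight down.
- lever (a joint): Angle of the hand lever in rad, 0 (at rest, sprung up) to 0.30 (fully down), about a level pin parallel to the stand's x axis, 45 mm to -y of the stand's origin and 65 mm above the bench. The plunger rises by 45 mm x the angle (7 mm at 0.16 rad). The spring pushes the pad back up with about 4 N at rest, 8 N at 0.16 rad and 12 N fully down.
- lever_pad (a point): Middle of the top face of the ribbed rubber hand pad at the free end of the lever, 36 mm (stand's x) by 46 mm (stand's y). At rest it is 150 mm to -y of the stand's origin and 111 mm above the bench, tilted 6 degrees, outer end up; pressing it down 2.3 mm lifts the plunger 1 mm (16 mm for 7 mm).
- oval_flange: Bystander: oval steel flange with two holes, 34 x 60 x 11 mm; origin at the centre of its underside. Leave it alone.
- sleeve_nut: Bystander: hexagonal sleeve nut, 24 x 21 x 14 mm; origin at the centre of its underside. Leave it alone.
- allen_key: Bystander: hex key, 34 x 127 x 5 mm; origin at the centre of its underside. Leave it alone.
- injector_1: Bystander: steel injector, 34 x 118 x 49 mm; origin at the centre of its underside. Leave it alone.
- injector_2: Bystander: dark slim injector, 26 x 134 x 37 mm; origin at the centre of its underside. Leave it alone.
- plate_spanner: Bystander: flat forked plate spanner, 54 x 88 x 10 mm; origin at the centre of its underside. Leave it alone.
- feeler_gauge: Bystander: folded feeler gauge, 19 x 92 x 12 mm; origin at the centre of its underside. Leave it alone.
- bolt_long: Bystander: long bolt, 17 x 67 x 17 mm; origin at the centre of its underside. Leave it alone.

How it is judged:
By the outcome, as a careful person would: the job done as asked, in the order asked, and still so for the second after the job is handed in, while the arm keeps its last pose, push and grip.
It also fails if it takes over 48 s, if anything falls off the work surface, if the arm or the gripper's body presses on something with over 40 N, if the wrist force passes 120 N, or if a joint passes its speed limit or range.

ROBOT

A 7-joint arm with a two-finger parallel gripper is mounted at the origin on a cart in front of the work surface, level with it; the furniture and walls round the work are solid. World frame = base frame: x ahead of the robot, y to its left, z up, the work surface at z = 0. Lengths are in m, angles in rad, forces in N, time in s.
With the tool pointing down it reaches from about 0.425 to 0.95 m from the base axis. Payload 4.7 kg.
Tool frame: the origin (TCP) lies between the finger pads; the fingertips stand 25 mm ahead of it and the grasp point (between the pads) lies 6 mm ahead of it; x points along the fingers, z is the direction in which the jaws open and shut, and the axes are right-handed (so a half turn about x gives the same grasp; the last joint's range is limited). The gripper opens to 85 mm and grips with 20 to 120 N. Pads are 22 mm wide; open, the fingers measure 114 mm over their backs; the gripper's body (76 mm by 85 mm) begins 54 mm behind the grasp point. The pads swing forward as they close: fully open they stand 13 mm farther back than shut.
Start: joints at [-1.192, 0.469, -0.049, 1.532, 0.024, 1.141, -0.082], TCP at [0.268, 0.62, 0.256] pointing down, gripper open.
Joint ranges: [-2.59, 2.59], [-0.33, 1.99], [-1.39, 1.29], [0.1, 2.45], [-1.04, 4.18], [0.21, 1.99], [-2.66, 2.66]. Speed limits (rad/s): [2.57, 2.57, 3.14, 3.14, 3.14, 3.14, 3.14].

INTERFACE

Orientations are given as a 3x3 rotation matrix whose columns are the frame's x, y, z axes.
In Python, from rig import * gives the robot as it stands. Calls block until the motion is done:
- movep(position, orientation): joint-space move of the TCP to a pose.
- move_l(position, attitude=None, feed=0.15, until_force=None): straight line of the TCP; attitude=None keeps the orientation; feed is the mean speed in m/s. With until_force (N) it stops when the force on the tool has changed by that much, and returns True; else False.
- move_joints(angles): joint-space move.
- command_gripper(opening, newtons=None): finger opening in m; newtons is the grip in N (None keeps the last); returns when the fingers have stopped.
- sleep(seconds).
- inverse_kinematics(position, orientation): joint angles nearest the present ones, or None.
- sense(): the state.
- camera(name): name is "side" or "top" or "wrist"; returns (picture, depth): 420x560x3 uint8, red, green, blue; 420x560 float32, m along the optical axis (not along the pixel's ray), 0 where there is no reading.
- camera_params(name): a dict with "K" (3x3 intrinsics, pixels), "position" and "rotation" of the camera in the world; the wrist camera has in their place "tool_from_camera" (4x4, takes a point from camera to tool coordinates, whose origin is the TCP and whose axes are the tool frame's). Camera axes: x right, y down, z forward; pixel columns grow to the right and rows downward; lengths in m; the calibration is good to about 2 mm. A picture is of the moment at which its call begins: read the wrist's pose just before it. camera_params takes no time and is no camera call.
A pose or a line that the arm cannot do raises Unreachable and nothing moves.
- finish_job(): hands the job in, once; it reports no verdict.
The state is a dict: "time_s": time; "joint_pos": joint angles; "qd": joint speeds; "joint_efforts": joint torques, N m; "position": TCP position; "tcp_rot": TCP orientation; "wrist_force": force on the tool from outside, world axes, zero at the start; "ft_torque": the same for the moment, N m; "finger_gap": finger opening in m.
Only numpy, scipy, OpenCV 4.12 (cv2) and the standard library are available. Lean on these libraries where they do the work, as an engineer would, in place of code of your own. Each camera call takes 0.05 s, during which the arm holds its last target.

## Working session

There is one attempt and no reset: what is moved stays moved. The work goes in short steps, each a Python script; the robot and the scene stay as the last script left them, time stands still between calls to the robot, and variables do not carry over. Pictures are saved under pics/ and viewed, and the job is handed in when it is done.

```bash
ls; mkdir -p pics; python3 - <<'E'
from rig import *
import cv2,numpy as np
s=sense(); print(s['time_s'],s['position'],s['tcp_rot'],s['finger_gap'])
for n in ["side","top","wrist"]:
    im,d=camera(n); cv2.imwrite(f"pics/{n}0.png",im[:,:,::-1]); np.savez(f"pics/{n}0.npz",im=im,d=d)
    p=camera_params(n); print(n,{k:np.round(v,4).tolist() for k,v in p.items()})
E
```

```text
pics
0.0 [0.26746569 0.61916147 0.25523887] [[-7.11645242e-04 -9.18024501e-01  3.96523025e-01]
 [-1.86813963e-03  3.96523654e-01  9.18022604e-01]
 [-9.99998002e-01 -8.74539599e-05 -1.99718213e-03]] 0.0851628691765625
side {'K': [[381.0396, 0.0, 277.7226], [0.0, 381.0396, 205.7704], [0.0, 0.0, 1.0]], 'position': [0.3932, -1.1528, 0.5181], 'rotation': [[0.9824, -0.0813, 0.168], [-0.1865, -0.3848, 0.904], [-0.0089, -0.9194, -0.3932]]}
top {'K': [[430.0865, 0.0, 284.7726], [0.0, 430.0865, 200.0456], [0.0, 0.0, 1.0]], 'position': [0.4915, -0.3342, 1.1243], 'rotation': [[-0.0121, -0.9992, 0.0393], [-0.9999, 0.0122, 0.0025], [-0.003, -0.0392, -0.9992]]}
wrist {'K': [[312.1545, 0.0, 278.5795], [0.0, 312.1545, 212.3975], [0.0, 0.0, 1.0]], 'tool_from_camera': [[-0.0002, -0.3153, 0.949, -0.1156], [0.0001, -0.949, -0.3153, 0.0814], [1.0, 0.0001, 0.0002, 0.0], [0.0, 0.0, 0.0, 1.0]]}
```

View pics/side0.png

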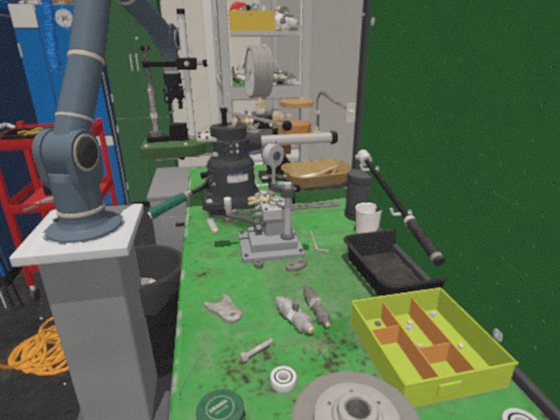

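View pics/top0.png

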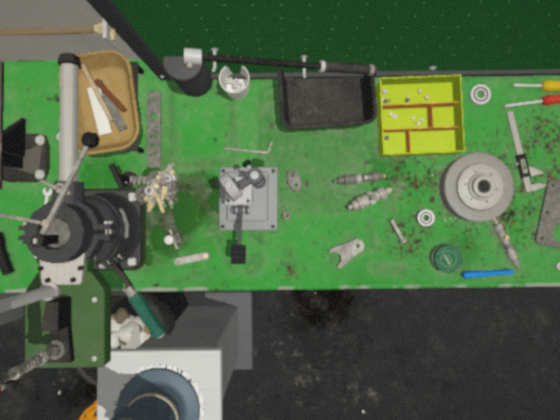

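View pics/wrist0.png

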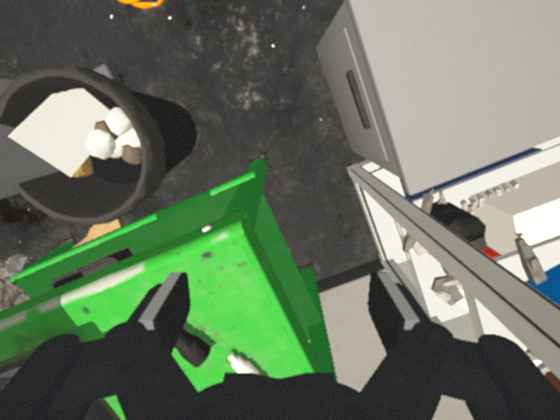

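```bash
python3 - <<'E'
import cv2,numpy as np
a=cv2.imread("pics/side0.png")[120:280,190:350]; b=cv2.imread("pics/top0.png")[130:290,180:340]
cv2.imwrite("pics/z0.png",np.hstack([cv2.resize(a,(400,400),interpolation=cv2.INTER_CUBIC),cv2.resize(b,(400,400),interpolation=cv2.INTER_CUBIC)]))
E
cat > h.py <<'E'
import numpy as np,cv2
from rig import *
def cloud(n,d):
    p=camera_params(n);K=p["K"];K=np.array(K)
    v,u=np.mgrid[:420,:560]
    c=np.stack([(u-K[0,2])/K[0,0]*d,(v-K[1,2])/K[1,1]*d,d],-1)
    if n=="wrist":
        raise Exception
    return c@np.array(p["rotation"]).T+np.array(p["position"])
def wcloud(s,d):
    p=camera_params("wrist");K=np.array(p["K"]);T=np.array(p["tool_from_camera"])
    v,u=np.mgrid[:420,:560]
    c=np.stack([(u-K[0,2])/K[0,0]*d,(v-K[1,2])/K[1,1]*d,d],-1)
    t=c@T[:3,:3].T+T[:3,3]
    return t@np.array(s["tcp_rot"]).T+np.array(s["position"])
E
python3 - <<'E'
from h import *
d=np.load("pics/top0.npz")["d"];P=cloud("top",d)
for (u,v) in [(248,198),(238,253),(238,183),(253,175),(235,210),(274,171),(222,228),(276,228),(222,171),(248,260),(230,246)]:
    print(u,v,P[v,u].round(3))
m=(P[...,2]>0.15)&(abs(P[...,0]-.5)<.15)&(abs(P[...,1]+.24)<.1)
v,u=np.nonzero(m); print(len(u))
im=np.zeros((420,560),np.uint8); 
z=np.clip(P[...,2]/0.32*255,0,255).astype(np.uint8)[130:290,180:340]
cv2.imwrite("pics/zz.png",cv2.resize(z,(600,600),interpolation=cv2.INTER_NEAREST))
E
```

```text
248 198 [ 0.537 -0.245  0.116]
238 253 [ 0.408 -0.22   0.112]
238 183 [ 0.568 -0.229  0.176]
253 175 [ 0.583 -0.264  0.194]
235 210 [ 0.51  -0.21   0.072]
274 171 [ 0.611 -0.304  0.015]
222 228 [ 0.465 -0.169  0.016]
276 228 [ 0.463 -0.308  0.013]
222 171 [ 0.611 -0.171  0.025]
248 260 [ 0.38  -0.234 -0.003]
230 246 [ 0.417 -0.187 -0.001]
1768
```

View pics/z0.png

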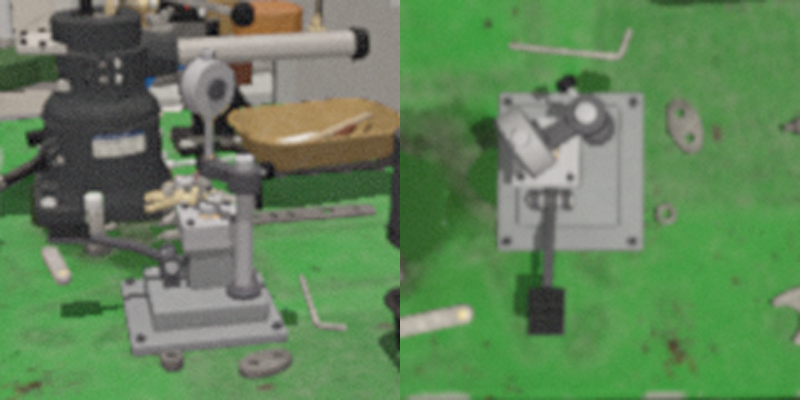

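View pics/zz.png

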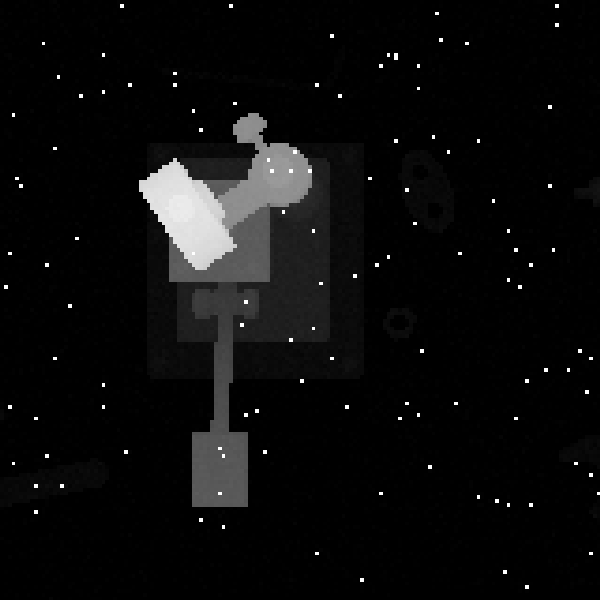

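```bash
python3 - <<'E'
from h import *
for n in ["top","side"]:
    d=np.load(f"pics/{n}0.npz")["d"];P=cloud(n,d)
    ok=(d>0)&(abs(P[...,0]-.53)<.17)&(abs(P[...,1]+.24)<.12)&(P[...,2]<.33)
    m=ok&(P[...,2]>0.292); Q=P[m]; print(n,"cap",m.sum(),np.median(Q,0).round(4), Q.min(0).round(3),Q.max(0).round(3))
    m=ok&(P[...,2]>0.23)&(P[...,2]<.31); Q=P[m]; print("case",m.sum(),Q.mean(0).round(4),Q.min(0).round(3),Q.max(0).round(3))
    if n=="top":
        r=cv2.minAreaRect(Q[:,:2].astype(np.float32)*1000); print(r, cv2.boxPoints(r))
    m=ok&(P[...,0]<.435)&(P[...,2]>.09)&(P[...,2]<.14); Q=P[m]; print("pad",m.sum(),Q.mean(0).round(4))
    if n=="top":
        r=cv2.minAreaRect(Q[:,:2].astype(np.float32)*1000); print(r, cv2.boxPoints(r))
    m=ok&(P[...,2]>.008)&(P[...,2]<.022); Q=P[m]
    if n=="top":
        m=cv2.morphologyEx(m.astype(np.uint8),cv2.MORPH_OPEN,np.ones((5,5)));Q=P[m>0]
        r=cv2.minAreaRect(Q[:,:2].astype(np.float32)*1000); print("base",r, cv2.boxPoints(r))
    m=ok&(P[...,2]>.18)&(P[...,2]<.2)&(P[...,1]<-.25); Q=P[m]; print("column",m.sum(),Q.mean(0).round(4),Q.min(0).round(3),Q.max(0).round(3))
    m=ok&(P[...,2]>.11)&(P[...,2]<.119)&(P[...,0]>.47); Q=P[m]; print("block",m.sum(),Q.mean(0).round(4),Q.min(0).round(3),Q.max(0).round(3))
E
```

```text
top cap 33 [ 0.5547 -0.2225  0.2945] [ 0.549 -0.227  0.292] [ 0.56  -0.215  0.296]
case 405 [ 0.5527 -0.2237  0.2777] [ 0.524 -0.246  0.244] [ 0.583 -0.197  0.296]
((554.703125, -223.03076171875), (56.659767150878906, 29.138673782348633), 33.342647552490234) [[ 523.02844 -226.43092]
 [ 539.0443  -250.77333]
 [ 586.3778  -219.6306 ]
 [ 570.36194 -195.2882 ]]
pad 312 [ 0.4059 -0.2202  0.1097]
((407.7054443359375, -219.80630493164062), (51.647705078125, 33.46634292602539), 0.6661362051963806) [[ 381.68878 -203.3745 ]
 [ 382.07788 -236.83858]
 [ 433.7221  -236.23811]
 [ 433.333   -202.77403]]
base ((539.2116088867188, -234.82101440429688), (148.1171112060547, 160.68421936035156), 89.39138793945312) [[ 458.08737 -308.022  ]
 [ 618.7625  -309.7288 ]
 [ 620.3358  -161.62003]
 [ 459.6607  -159.91324]]
column 171 [ 0.5831 -0.2655  0.1854] [ 0.567 -0.28   0.18 ] [ 0.609 -0.252  0.196]
block 284 [ 0.5426 -0.2289  0.1148] [ 0.523 -0.253  0.11 ] [ 0.585 -0.191  0.119]
side cap 15 [ 0.5543 -0.226   0.295 ] [ 0.548 -0.231  0.292] [ 0.56  -0.216  0.296]
case 451 [ 0.551  -0.2326  0.2627] [ 0.523 -0.248  0.231] [ 0.583 -0.214  0.296]
pad 162 [ 0.4069 -0.2277  0.109 ]
column 88 [ 0.5808 -0.2713  0.1862] [ 0.564 -0.284  0.18 ] [ 0.6   -0.251  0.195]
block 219 [ 0.5519 -0.2361  0.1155] [ 0.521 -0.277  0.11 ] [ 0.59  -0.19   0.119]
```

```bash
python3 - <<'E'
from h import *
d=np.load("pics/top0.npz")["d"];P=cloud("top",d)
print("heights cm; rows x, cols y from .5 to -.5")
ys=np.arange(.4,-.5,-.05)
print("      "+" ".join(f"{y:5.2f}" for y in ys))
for x in np.arange(-.1,1.0,.05):
    row=[]
    for y in ys:
        m=(d>0)&(abs(P[...,0]-x)<.025)&(abs(P[...,1]-y)<.025)
        row.append(f"{np.percentile(P[m][:,2],98)*100:5.0f}" if m.sum()>3 else "   --")
    print(f"{x:5.2f} "+" ".join(row))
d=np.load("pics/side0.npz")["d"];P=cloud("side",d)
for u,v in [(230,130),(225,115),(300,140),(335,137),(190,135),(272,155),(258,70),(240,160)]: print(u,v,P[v,u].round(3))
E
```

```text
heights cm; rows x, cols y from .5 to -.5
       0.40  0.35  0.30  0.25  0.20  0.15  0.10  0.05  0.00 -0.05 -0.10 -0.15 -0.20 -0.25 -0.30 -0.35 -0.40 -0.45
-0.10    --    --    --    --    --    --    --    --    --    --   -30   -75   -76   -85   -85   -85   -85   -85
-0.05    --    --   -28    --    --    --    --    --    --    --   -30    -0   -76   -85   -85   -85   -85   -85
 0.00    --   -28   -28    --    --     0     1     2    --     9     2     0   -76   -85   -85   -85   -85   -85
 0.05    --    --   -39   -38   -33     0     1    20    20    16     1     0   -76   -85   -85   -85   -85   -85
 0.10    --    --   -39   -37   -33     0     0    18     2     1     0     0   -76   -85   -85   -85   -85   -85
 0.15    --   -51   -42   -41   -33    -1     0     0     0     0     0     0   -77   -85   -85   -85   -85   -85
 0.20    --    --   -42   -46    23    36    26    23     5    --    --    --    --    --    --    --    --    --
 0.25    --    --    --   -28    23    42    39    23     7    --    --    --    --    --    --    --    --    --
 0.30     0     0    --    --   
[... 1089 characters left out ...]
     6     1     1
 0.80     0     0    17     0    11    23    22    11     1    15    15    21    19     8     6     6    14     1
 0.85     0     0    17     0    33    33    32    32    42    42    40    40    40    40    40    40    40    40
 0.90     0     0     0     0    --    11    11    11     0    --    --    --    --    --    --    --    --    --
 0.95     5    10    20    26    26    26    26    26    --    --    --    --    --    --    --    --    --    --
230 130 [0.468 0.074 0.262]
225 115 [0.457 0.122 0.302]
300 140 [0.711 0.122 0.206]
335 137 [0.835 0.11  0.213]
190 135 [0.339 0.137 0.239]
272 155 [ 0.55  -0.238  0.26 ]
258 70 [0.59  0.264 0.43 ]
240 160 [0.495 0.075 0.161]
```

```bash
cat > g.py <<'E'
from h import *
O=np.array([.5545,-.2235,0])   # stand origin
def R_tilt(az,tilt,roll=0):
    """tool x tilted by tilt from down toward azimuth az; tool y opposite azimuth, up"""
    h=np.array([np.cos(az),np.sin(az),0]);z=np.array([0,0,1.])
    x=np.cos(tilt)*-z+np.sin(tilt)*h
    y=-(np.cos(tilt)*h+np.sin(tilt)*z)   # camera on the side away from az, looks toward az
    R=np.stack([x,y,np.cross(x,y)],1)
    if roll: 
        c,s=np.cos(roll),np.sin(roll); R=R@np.array([[1,0,0],[0,c,-s],[0,s,c]])
    return R
E
python3 - <<'E'
from g import *
N=np.array([-.55,.835,0])
pad=np.array([.403,-.2215,.105])
D=O+[0,0,.238]
p=camera_params("wrist");T=np.array(p["tool_from_camera"]);K=np.array(p["K"])
for az in range(-90,60,15):
  for tilt in range(0,75,10):
    R=R_tilt(np.radians(az),np.radians(tilt)); tcp=pad-.025*R[:,0]
    q=inverse_kinematics(tcp,R)
    if q is None: continue
    cam=R@T[:3,3]+tcp; c=(R@T[:3,:3]).T@(D-cam); uv=(K@c)[:2]/c[2]
    v=cam-D; cosv=v@N/np.linalg.norm(v)
    print(az,tilt,uv.round(0),"dist",np.linalg.norm(v).round(2),"angle",np.degrees(np.arccos(cosv)).round(0),np.round(q,2))
E
```

```text
-90 0 [1688.  926.] dist 0.17 angle 28.0 [-0.24  0.37  0.8   2.19 -0.4   0.73  0.83]
-90 10 [1376.  922.] dist 0.19 angle 22.0 [-0.48  0.39  0.96  2.24 -0.28  0.61  0.66]
-90 20 [1121.  864.] dist 0.2 angle 19.0 [-0.41  0.32  0.71  2.28  0.26  0.53  0.04]
-90 30 [933. 790.] dist 0.21 angle 19.0 [-0.49  0.35  0.67  2.32  0.61  0.55 -0.39]
-90 40 [798. 717.] dist 0.23 angle 22.0 [-0.63  0.44  0.73  2.35  0.82  0.57 -0.68]
-90 50 [701. 651.] dist 0.25 angle 27.0 [-0.72  0.56  0.74  2.37  0.96  0.63 -0.93]
-90 60 [631. 593.] dist 0.26 angle 32.0 [-0.78  0.69  0.73  2.38  1.05  0.7  -1.12]
-90 70 [579. 542.] dist 0.27 angle 37.0 [-0.82  0.84  0.71  2.37  1.08  0.78 -1.26]
-75 0 [1270.  987.] dist 0.19 angle 32.0 [-0.26  0.38  0.83  2.19 -0.42  0.74  1.12]
-75 10 [1016.  882.] dist 0.21 angle 27.0 [-0.42  0.34  0.89  2.27 -0.25  0.55  0.89]
-75 20 [844. 786.] dist 0.22 angle 24.0 [-0.37  0.27  0.67  2.33  0.32  0.43  0.25]
-75 30 [727. 703.] dist 0.24 angle 24.0 [-0.53  0.31  0.73  2.4   0.78  0.39 -0.3 ]
-75 40 [644. 633.] dist 0.25 angle 25.0 [-0.32  0.31  0.33  2.44  1.27  0.6  -0.9 ]
-
[... 2384 characters left out ...]
1.11 -1.17  2.32 -0.76  0.36 -2.35]
45 0 [-233. 1038.] dist 0.22 angle 72.0 [ 1.21  0.47 -0.99  2.11  0.54  0.83  2.25]
45 10 [-89. 852.] dist 0.24 angle 74.0 [-0.34  0.49  1.12  2.22 -0.84  0.88 -2.58]
45 20 [ -3. 726.] dist 0.26 angle 76.0 [-0.1   0.42  0.92  2.24 -0.94  0.89 -2.44]
45 30 [ 52. 635.] dist 0.27 angle 78.0 [ 0.31  0.37  0.52  2.24 -1.    0.88 -2.34]
45 40 [ 90. 563.] dist 0.29 angle 79.0 [ 0.89  0.4  -0.05  2.23 -0.99  0.85 -2.28]
45 50 [116. 505.] dist 0.31 angle 80.0 [ 1.28  0.53 -0.43  2.21 -0.97  0.84 -2.22]
45 60 [135. 457.] dist 0.32 angle 81.0 [ 1.48  0.68 -0.61  2.19 -0.95  0.85 -2.16]
45 70 [149. 414.] dist 0.33 angle 81.0 [ 1.53  0.79 -0.61  2.17 -1.    0.94 -2.05]
```

```bash
python3 - <<'E'
from g import *
import io
N=np.array([-.55,.835,0])
pad=np.array([.3985,-.2215,.096])
D=O+[0,0,.238]
p=camera_params("wrist");T=np.array(p["tool_from_camera"]);K=np.array(p["K"])
rng=np.random.default_rng(0);res=[]
for az in range(-180,180,10):
  for tilt in range(10,85,10):
    for roll in range(-180,180,15):
      R=R_tilt(np.radians(az),np.radians(tilt),np.radians(roll)); tcp=pad-.025*R[:,0]
      cam=R@T[:3,3]+tcp; c=(R@T[:3,:3]).T@(D-cam)
      if c[2]<.1: continue
      uv=(K@c)[:2]/c[2]
      v=cam-D; a=np.degrees(np.arccos(v@N/np.linalg.norm(v)))
      if not(50<uv[0]<510 and 50<uv[1]<380 and a<60) or cam[2]<.05: continue
      q=inverse_kinematics(tcp,R)
      if q is None: continue
      res.append((tilt,az,roll,uv.round(),np.linalg.norm(v).round(2),a.round(),np.round(q,2),cam.round(2)))
res.sort(key=lambda r:r[0]); print(len(res))
for r in res[:40]: print(*r)
E
```

```text
7
70 30 75 [454. 357.] 0.34 59.0 [ 1.98  1.15 -1.17  2.32 -0.69  0.34  2.59] [ 0.24 -0.22  0.12]
70 30 90 [496. 314.] 0.33 57.0 [ 1.98  1.15 -1.17  2.32 -0.69  0.34  2.32] [ 0.24 -0.22  0.14]
80 30 75 [422. 330.] 0.35 60.0 [ 2.04  1.35 -1.18  2.3  -0.62  0.38  2.63] [ 0.24 -0.22  0.1 ]
80 30 90 [456. 294.] 0.34 58.0 [ 2.04  1.35 -1.18  2.3  -0.62  0.38  2.36] [ 0.24 -0.22  0.12]
80 30 105 [483. 249.] 0.33 58.0 [ 2.04  1.35 -1.18  2.3  -0.62  0.38  2.1 ] [ 0.24 -0.22  0.14]
80 30 120 [498. 197.] 0.31 58.0 [ 2.04  1.35 -1.18  2.3  -0.62  0.38  1.84] [ 0.25 -0.23  0.16]
80 30 135 [500. 139.] 0.3 60.0 [ 2.04  1.35 -1.18  2.3  -0.62  0.38  1.58] [ 0.26 -0.24  0.18]
```

```bash
cat > s.py <<'E'
from g import *
N=np.array([-.55,.835,0])
D=O+[0,0,.238]
p=camera_params("wrist");T=np.array(p["tool_from_camera"]);K=np.array(p["K"])
rng=np.random.default_rng(0);res=[];n=0
import time;t=time.time()
while time.time()-t<250:
      az=rng.uniform(-130,60);tilt=rng.uniform(10,85);roll=rng.uniform(-180,180)
      pad=np.array([.3985,-.2215,.096])+[rng.uniform(-.012,.012),rng.uniform(-.008,.008),0]
      R=R_tilt(np.radians(az),np.radians(tilt),np.radians(roll)); tcp=pad-.025*R[:,0]
      cam=R@T[:3,3]+tcp; c=(R@T[:3,:3]).T@(D-cam)
      if c[2]<.08: continue
      uv=(K@c)[:2]/c[2]
      v=cam-D; a=np.degrees(np.arccos(v@N/np.linalg.norm(v)))
      if not(15<uv[0]<545 and 15<uv[1]<405 and a<58) or cam[2]<.05: continue
      n+=1
      q=inverse_kinematics(tcp,R)
      if q is None: continue
      res.append((round(az),round(tilt),round(roll),pad.round(3),uv.round(),np.linalg.norm(v).round(2),a.round(),np.round(q,2),cam.round(2)))
res.sort(key=lambda r:abs(r[-2][0]));print(n,len(res))
for r in res[:25]: print(*r)
E
python3 s.py
```

```text
Traceback (most recent call last):
  File "s.py", line 17, in <module>
    q=inverse_kinematics(tcp,R)
ValueError: time passes only in moves, steps and waits
```

```bash
sed -i 's/^import time.*$//; s/^while .*$/for _ in range(60000):/' s.py; timeout 500 python3 s.py
```

```text
2978 110
33 59 90 [ 0.403 -0.226  0.096] [544. 353.] 0.31 58.0 [ 1.78  0.82 -0.98  2.29 -0.93  0.48  2.44] [ 0.26 -0.22  0.17]
33 69 101 [ 0.403 -0.22   0.096] [529. 293.] 0.31 58.0 [ 1.83  0.97 -0.98  2.29 -0.99  0.54  2.41] [ 0.25 -0.22  0.16]
26 54 83 [ 0.395 -0.217  0.096] [545. 383.] 0.31 53.0 [ 1.85  0.8  -1.12  2.38 -0.98  0.27  2.49] [ 0.25 -0.2   0.17]
26 55 80 [ 0.405 -0.228  0.096] [535. 375.] 0.31 55.0 [ 1.86  0.85 -1.12  2.35 -0.9   0.27  2.49] [ 0.26 -0.21  0.16]
30 56 79 [ 0.408 -0.221  0.096] [523. 398.] 0.3 56.0 [ 1.87  0.91 -1.17  2.32 -0.6   0.29  2.24] [ 0.26 -0.22  0.16]
31 57 76 [ 0.401 -0.225  0.096] [504. 397.] 0.32 58.0 [ 1.9   0.93 -1.17  2.31 -0.57  0.32  2.3 ] [ 0.25 -0.22  0.16]
27 56 76 [ 0.392 -0.215  0.096] [509. 400.] 0.32 54.0 [ 1.9   0.87 -1.16  2.37 -0.82  0.26  2.48] [ 0.24 -0.2   0.16]
27 57 85 [ 0.394 -0.221  0.096] [540. 359.] 0.31 54.0 [ 1.91  0.89 -1.16  2.36 -0.82  0.26  2.34] [ 0.25 -0.2   0.17]
32 76 105 [ 0.388 -0.219  0.096] [499. 264.] 0.33 58.0 [ 1.91  1.08 -0.99  2.3  -0.99  0.57  2.43] [ 0.23 -0.22  0.15]
30 58 74 [ 0.396 -0.225  0.0
[... 1161 characters left out ...]
 [ 0.41  -0.219  0.096] [542. 150.] 0.28 57.0 [ 1.96  1.18 -1.17  2.33 -0.85  0.31  1.79] [ 0.28 -0.22  0.19]
30 71 102 [ 0.41  -0.226  0.096] [524. 263.] 0.3 57.0 [ 1.96  1.16 -1.17  2.3  -0.72  0.33  2.13] [ 0.26 -0.22  0.16]
29 64 85 [ 0.391 -0.219  0.096] [503. 343.] 0.33 56.0 [ 1.96  1.04 -1.17  2.35 -0.74  0.31  2.38] [ 0.24 -0.21  0.15]
33 63 77 [ 0.388 -0.217  0.096] [476. 384.] 0.34 58.0 [ 1.96  1.04 -1.17  2.32 -0.56  0.36  2.37] [ 0.23 -0.22  0.14]
28 71 85 [ 0.409 -0.214  0.096] [482. 332.] 0.32 56.0 [ 1.96  1.17 -1.18  2.35 -0.88  0.28  2.59] [ 0.25 -0.21  0.13]
30 67 105 [ 0.397 -0.218  0.096] [543. 269.] 0.31 55.0 [ 1.96  1.09 -1.17  2.33 -0.73  0.32  2.06] [ 0.25 -0.21  0.17]
```

```bash
python3 - <<'E'
from g import *
N=np.array([-.55,.835,0]);
p=camera_params("wrist");T=np.array(p["tool_from_camera"]);K=np.array(p["K"])
cap=O+[0,0,.276];D=O+[0,0,.238]
for az in (-57,-40,-25):
  for tilt in (0,20,30,40,50,60):
    R=R_tilt(np.radians(az),np.radians(tilt)); tcp=cap-.025*R[:,0]
    cam=R@T[:3,3]+tcp; F=D+.011*N;c=(R@T[:3,:3]).T@(F-cam); uv=(K@c)[:2]/c[2]; v=cam-D
    q=inverse_kinematics(tcp,R)
    print(az,tilt,uv.round(),np.linalg.norm(v).round(3),np.degrees(np.arccos(v@N/np.linalg.norm(v))).round(),None if q is None else np.round(q,2))
print("waypoints")
R=R_tilt(np.radians(-57),0)
for P in ([.268,.62,.5],[.2675,.619,.55],[.5,-.1,.45],[.5545,-.2235,.45],[.5545,-.2235,.35],[.40,-.2215,.2]):
    q=inverse_kinematics(np.array(P),R); print(P,None if q is None else np.round(q,2))
R0=np.array(sense()["tcp_rot"]); print(inverse_kinematics(np.array([.2675,.619,.5]),R0))
E
```

```text
-57 0 [278. 229.] 0.196 66.0 [-0.34  0.4   0.9   1.71 -0.33  1.2   1.21]
-57 20 [278. 214.] 0.189 49.0 [-0.49  0.22  0.8   1.91  0.09  0.82  0.8 ]
-57 30 [278. 207.] 0.184 40.0 [-0.58  0.17  0.79  2.01  0.41  0.68  0.48]
-57 40 [278. 203.] 0.179 31.0 [-0.66  0.15  0.78  2.11  0.79  0.62  0.08]
-57 50 [278. 200.] 0.173 22.0 [-0.72  0.16  0.77  2.2   1.19  0.63 -0.34]
-57 60 [278. 199.] 0.167 13.0 [-0.75  0.22  0.76  2.27  1.51  0.71 -0.73]
-40 0 [284. 230.] 0.196 67.0 [-0.32  0.39  0.86  1.7  -0.32  1.19  1.49]
-40 20 [284. 214.] 0.189 51.0 [-0.47  0.18  0.82  1.94 -0.01  0.75  1.19]
-40 30 [284. 208.] 0.184 43.0 [-0.59  0.11  0.85  2.06  0.27  0.55  0.92]
-40 40 [284. 203.] 0.179 35.0 [-0.69  0.06  0.88  2.18  0.77  0.41  0.41]
-40 50 [285. 200.] 0.173 28.0 [-0.74  0.06  0.87  2.29  1.47  0.39 -0.31]
-40 60 [285. 200.] 0.167 21.0 [-0.73  0.11  0.83  2.39  2.02  0.52 -0.91]
-25 0 [288. 232.] 0.196 69.0 [-0.31  0.39  0.84  1.7  -0.31  1.19  1.75]
-25 20 [288. 216.] 0.189 56.0 [-0.43  0.17  0.83  1.95 -0.15  0.73  1.6 ]
-25 30 [289. 209.] 0.184 49.0 [-0.61  0.09  0.96  2.08 -0.04  0.48  1.49]
-25 40 [289. 204.] 0.179 43.0 [-0.85  0.02  1.15  2.21  0.3   0.24  1.17]
-25 50 [289. 201.] 0.173 38.0 [ 1.35  0.17 -1.18  2.24  1.73  0.31 -0.21]
-25 60 [290. 200.] 0.167 34.0 [-0.91  0.08  1.23  2.43  2.95  0.37 -1.52]
waypoints
[0.268, 0.62, 0.5] [-1.29  0.38  0.1   1.13 -0.04  1.63 -0.62]
[0.2675, 0.619, 0.55] [-1.29  0.39  0.1   1.   -0.04  1.75 -0.62]Traceback (most recent call last):
  File "<stdin>", line 14, in <module>
ValueError: time passes only in moves, steps and waits
```

```bash
python3 - <<'E'
from h import *
for n in ("side","top"):
    d=np.load(f"pics/{n}0.npz")["d"];P=cloud(n,d)
    v,u=np.mgrid[:420,:560]
    ok=(d>0)&(np.hypot(P[...,0],P[...,1])<.85)&(P[...,2]>.3)&(P[...,1]>-.4)
    ok=cv2.morphologyEx(ok.astype(np.uint8),cv2.MORPH_OPEN,np.ones((3,3)))
    k,lab,st,_=cv2.connectedComponentsWithStats(ok)
    for i in range(1,k):
        if st[i,4]>25:
            Q=P[lab==i]; print(n,st[i],Q.min(0).round(2),Q.max(0).round(2),np.median(Q,0).round(2))
a=cv2.imread("pics/side0.png")[0:200,80:380]
cv2.imwrite("pics/z1.png",cv2.resize(a,(800,533),interpolation=cv2.INTER_CUBIC))
E
```

```text
side [  53    0   58  133 4971] [-0.03 -0.04  0.3 ] [0.15 0.19 0.64] [0.07 0.06 0.46]
side [ 118    0   89  119 3784] [0.14 0.08 0.3 ] [0.41 0.69 0.66] [0.26 0.37 0.49]
side [ 244   45   30   60 1449] [0.56 0.25 0.3 ] [0.65 0.45 0.51] [0.59 0.29 0.42]
side [281  99  27   6 140] [0.69 0.3  0.3 ] [0.79 0.4  0.31] [0.73 0.32 0.31]
side [345 103   9  15 121] [ 0.82 -0.02  0.3 ] [0.85 0.01 0.35] [ 0.84 -0.01  0.32]
side [220 106  14  10  86] [0.44 0.11 0.3 ] [0.48 0.14 0.33] [0.46 0.12 0.32]
top [ 97  26  19  22 228] [ 0.83 -0.01  0.3 ] [0.85 0.02 0.35] [ 0.84 -0.    0.33]
top [ 30 199  30  49 446] [0.44 0.1  0.3 ] [0.53 0.14 0.33] [0.47 0.12 0.31]
top [  0 292  35  21 437] [0.34 0.14 0.3 ] [0.36 0.16 0.4 ] [0.35 0.15 0.36]
top [  0 352  48  33 554] [0.22 0.12 0.3 ] [0.24 0.14 0.43] [0.24 0.13 0.36]
```

View pics/z1.png

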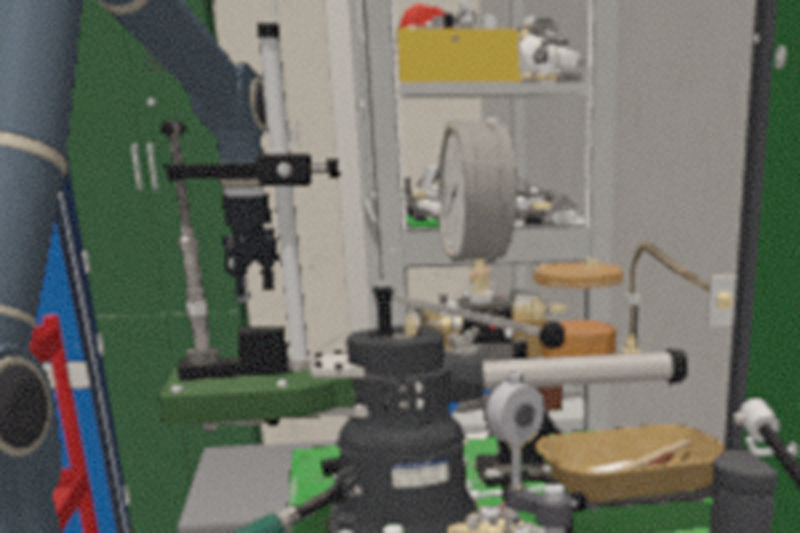

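```bash
python3 - <<'E'
from h import *
d=np.load(f"pics/side0.npz")["d"];P=cloud("side",d)
for (X,Y) in [(268,30),(270,60),(278,100),(285,170),(290,220),(295,300),(325,168),(180,170),(170,130),(190,250),(262,345),(250,100),(200,60),(235,150),(250,200),(268,280),(150,20),(255,60),(245,85)]:
    u=80+X*.375; v=Y*.375; u=int(round(u));v=int(round(v)); 
    print((X,Y),(u,v),np.median(P[max(v-1,0):v+2,u-1:u+2].reshape(-1,3),0).round(3))
E
```

```text
(268, 30) (180, 11) [0.346 0.143 0.607]
(270, 60) (181, 22) [0.345 0.145 0.578]
(278, 100) (184, 38) [0.349 0.145 0.534]
(285, 170) (187, 64) [0.352 0.124 0.461]
(290, 220) (189, 82) [0.352 0.148 0.406]
(295, 300) (191, 112) [0.349 0.146 0.312]
(325, 168) (202, 63) [0.397 0.142 0.462]
(180, 170) (148, 64) [0.238 0.118 0.463]
(170, 130) (144, 49) [0.234 0.093 0.505]
(190, 250) (151, 94) [0.234 0.124 0.375]
(262, 345) (178, 129) [0.304 0.113 0.266]
(250, 100) (174, 38) [0.296 0.573 0.54 ]
(200, 60) (155, 22) [0.241 0.447 0.592]
(235, 150) (168, 56) [0.263 0.586 0.472]
(250, 200) (174, 75) [0.279 0.585 0.398]
(268, 280) (180, 105) [0.286 0.661 0.264]
(150, 20) (136, 8) [0.194 0.35  0.63 ]
(255, 60) (176, 22) [0.212 2.615 0.692]
(245, 85) (172, 32) [0.291 0.562 0.562]
```

```bash
python3 - <<'E'
from g import *
s=sense()
move_l([.2675,.619,.62],feed=.35)
s=sense(); q=np.array(s["joint_pos"]);print(s["time_s"],q.round(3),s["position"])
q[0]=.38
move_joints(q)
s=sense();print(s["time_s"],np.array(s["joint_pos"]).round(3),s["position"])
command_gripper(0.0,30)
s=sense();print(s["time_s"],s["finger_gap"],s["wrist_force"])
R=R_tilt(np.radians(-57),np.radians(35)); tip=O+[0,0,.295+.05]
for t in (20,30,35,40):
    R=R_tilt(np.radians(-57),np.radians(t));print(t,inverse_kinematics(tip-.025*R[:,0],R))
E
```

```text
1.3417 [-1.217  0.439 -0.017  0.782  0.008  1.924 -0.067] [0.26749141 0.61897656 0.61851919]
4.7083 [ 0.379  0.439 -0.018  0.782  0.008  1.924 -0.067] [ 0.61219804 -0.2826831   0.6185075 ]
5.475 0.0002050470741675416 [0.10266258 0.2624917  0.02247303]
20 [ 0.32627744  0.1403503  -0.15975112  1.76769705  0.32618617  1.01669879
  0.60447518]
30 [ 0.24833755  0.09363849 -0.14742529  1.87268494  0.53715964  0.90188855
  0.39992363]
35 [ 0.21110335  0.07736931 -0.14539063  1.92425156  0.66564407  0.86116528
  0.27192593]
40 [ 0.17728513  0.06659754 -0.14761364  1.97473461  0.80747965  0.83540543
  0.12879486]
```

```bash
python3 - <<'E'
from g import *
R=R_tilt(np.radians(-57),np.radians(35)); tip=O+[0,0,.295+.04]
movep(tip-.025*R[:,0],R)
s=sense();im,d=camera("wrist");print(s["time_s"],s["position"],s["wrist_force"])
cv2.imwrite("pics/w1.png",im[:,:,::-1]);np.savez("pics/w1.npz",im=im,d=d,p=s["position"],R=s["tcp_rot"])
E
```

```text
6.55 [ 0.54794256 -0.21227901  0.35731314] [0.0891676  0.30697888 0.90609246]
```

View pics/w1.png

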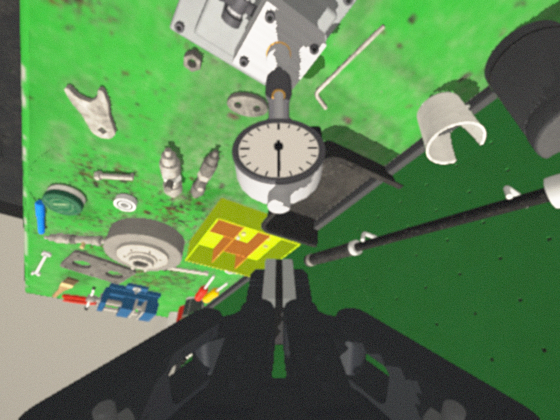

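```bash
python3 - <<'E'
from g import *
f=np.load("pics/w1.npz");s=dict(position=f["p"],tcp_rot=f["R"]);P=wcloud(s,f["d"])
ok=(f["d"]>0)&(np.linalg.norm(P[...,:2]-O[:2],axis=-1)<.05)&(P[...,2]>.2)&(P[...,2]<.31)
Q=P[ok&(P[...,2]>.291)];print("cap",len(Q),Q.mean(0).round(4),Q.min(0).round(4),Q.max(0).round(4))
# face: fit plane in ellipse interior
v,u=np.mgrid[:420,:560]; m=ok&(((u-278)/38)**2+((v-148)/24)**2<1)
Q=P[m];c=Q.mean(0);n=np.linalg.svd(Q-c)[2][2];print("face",len(Q),c.round(4),n.round(3))
im=f["im"];hsv=cv2.cvtColor(im,cv2.COLOR_RGB2HSV)
m=((hsv[...,2]>150)&(hsv[...,1]<60)&(abs(u-278)<55)&(abs(v-150)<40)).astype(np.uint8)
cs=max(cv2.findContours(m,cv2.RETR_EXTERNAL,cv2.CHAIN_APPROX_NONE)[0],key=cv2.contourArea);e=cv2.fitEllipse(cs);print(e,P[int(e[0][1]),int(e[0][0])])
print("cap img",P[205,279],P[207,279])
a=cv2.resize(im[100:220,215:345,::-1],(780,720),interpolation=cv2.INTER_CUBIC)[:600];cv2.imwrite("pics/w1z.png",a)
E
```

```text
cap 283 [ 0.5538 -0.2214  0.2921] [ 0.5472 -0.2287  0.291 ] [ 0.5611 -0.215   0.2934]
face 2838 [ 0.548  -0.2128  0.254 ] [ 0.553 -0.833  0.004]
((278.1540222167969, 149.35317993164062), (49.819828033447266, 80.52190399169922), 88.79999542236328) [ 0.54721912 -0.2115036   0.2569259 ]
cap img [ 0.55426346 -0.22140092  0.29178335] [ 0.5547995  -0.22223104  0.29251099]
```

View pics/w1z.png

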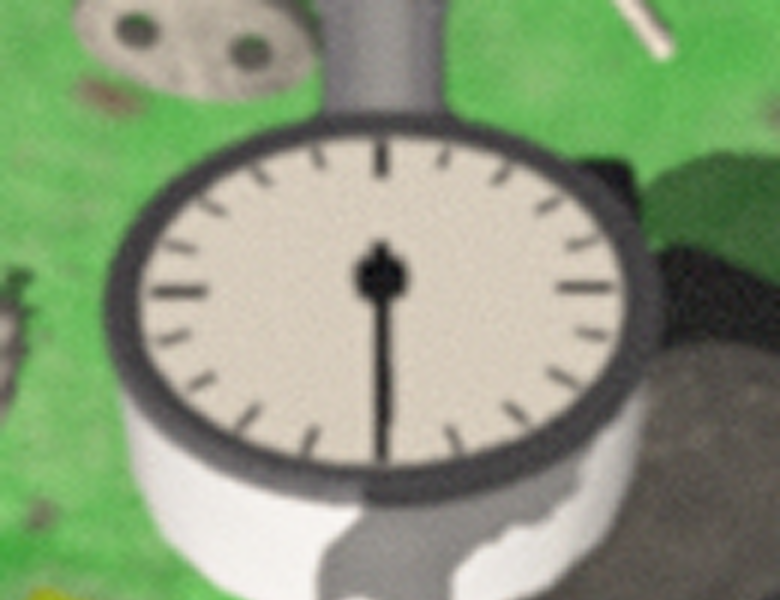

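```bash
cat >> g.py <<'E'
O=np.array([.5543,-.222,0])
R20=R_tilt(np.radians(-57),np.radians(20))
OFF=.025*R20[:,0]+.008*R20[:,1]
def snap(n):
    s=sense();im,d=camera("wrist");cv2.imwrite(f"pics/{n}.png",im[:,:,::-1]);np.savez(f"pics/{n}.npz",im=im,d=d,p=s["position"],R=s["tcp_rot"])
    return im
E
python3 - <<'E'
from g import *
movep(O+[0,0,.293+.025]-OFF,R20)
s=sense();print(s["time_s"],s["position"],s["wrist_force"])
p=np.array(s["position"])
hit=move_l(p-[0,0,.045],feed=.03,until_force=4)
s=sense();print(hit,s["time_s"],s["position"],np.array(s["position"])+OFF,s["wrist_force"])
im=snap("w2")
E
```

```text
7.025 [ 0.55445514 -0.22245727  0.34463049] [0.25711113 0.01559669 0.42092951]
True 7.9083 [ 0.55399147 -0.22187652  0.31865575] [ 0.55455407 -0.22274283  0.29242728] [ 0.49939083 -0.27016893  0.24802438]
```

View pics/w2.png

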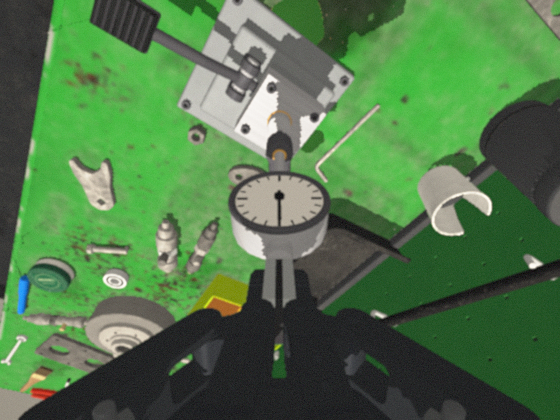

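```bash
cat >> g.py <<'E'
def dialzoom(n,c=None,k=45):
    im=snap(n)
    hsv=cv2.cvtColor(im,cv2.COLOR_RGB2HSV);v,u=np.mgrid[:420,:560]
    m=((hsv[...,2]>150)&(hsv[...,1]<60)&(abs(u-280)<70)&(abs(v-200)<70)).astype(np.uint8)
    cs=max(cv2.findContours(m,cv2.RETR_EXTERNAL,cv2.CHAIN_APPROX_NONE)[0],key=cv2.contourArea);e=cv2.fitEllipse(cs)
    print("ellipse",np.round(e[0],1),np.round(e[1],1),round(e[2]))
    x,y=np.int32(e[0]); a=im[max(y-k,0):y+k,x-65:x+65,::-1]
    cv2.imwrite(f"pics/{n}z.png",cv2.resize(a,None,fx=6,fy=6,interpolation=cv2.INTER_CUBIC))
E
python3 - <<'E'
from g import *
p=np.array(sense()["position"])
move_l([p[0],p[1],p[2]-.0145],feed=.02)
s=sense();print(s["time_s"],np.array(s["position"])+OFF,s["wrist_force"])
dialzoom("w3")
E
```

```text
8.8417 [ 0.55453509 -0.22270198  0.27869976] [-1.82479222  0.88313278  5.44984763]
ellipse [278.9 200.5] [46.1 80.8] 89
```

View pics/w3z.png

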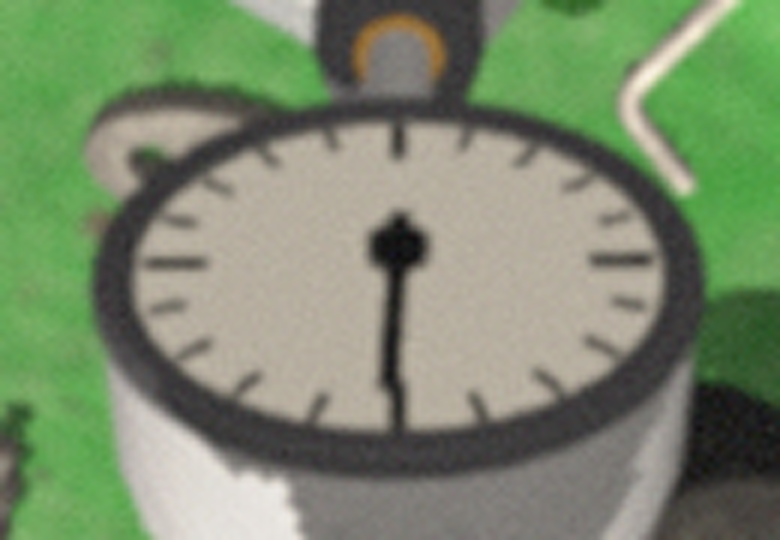

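```bash
python3 - <<'E'
from g import *
p=np.array([ 0.55399147,-0.22187652,.30416])
move_l(p-[0,0,.0027],feed=.01)
sleep(.2)
s=sense();print(s["time_s"],np.array(s["position"])+OFF,s["wrist_force"])
dialzoom("w4")
E
```

```text
9.5083 [ 0.55454856 -0.22271695  0.27600352] [-2.48923765  1.23131014  5.17364679]
ellipse [279.7 200.8] [46.7 79. ] 91
```

View pics/w4z.png

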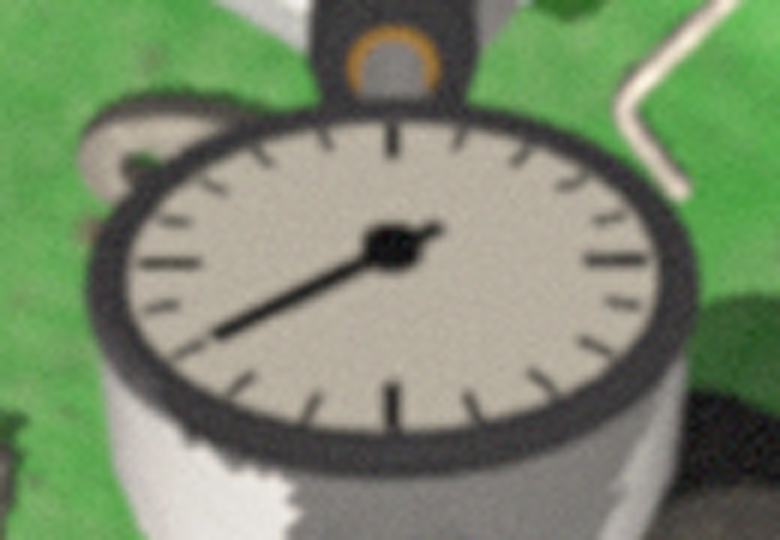

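```bash
python3 - <<'E'
from g import *
p=np.array(sense()["position"])
move_l(p+[0,0,.05],feed=.06)
s=sense();print(s["time_s"],np.array(s["position"])+OFF,s["wrist_force"])
im=snap("w5"); cv2.imwrite("pics/w5z.png",cv2.resize(im[70:200,215:345,::-1],None,fx=4.5,fy=4.5,interpolation=cv2.INTER_CUBIC))
R=R_tilt(np.radians(-25),0)
for a in (-57,-22,0,90,160):
    R=R_tilt(np.radians(a),0);print(a,inverse_kinematics([.4,-.222,.2],R),inverse_kinematics([.4,-.222,.11],R))
E
```

```text
10.5583 [ 0.55428074 -0.22266127  0.32553608] [ 0.41374216  0.14337194 -0.11898594]
-57 [ 0.49349029  0.18391587 -0.08905104  2.08931035  0.02129522  0.86919076
  0.96814591] [ 0.49453405  0.32326422 -0.09494045  2.1706813   0.04980625  0.64960182
  0.94076862]
-22 [ 0.54262824  0.18667837 -0.14440398  2.08668164  0.03493712  0.87043229
  1.56500096] [ 0.53774985  0.3258681  -0.14612695  2.16825944  0.07688435  0.65212737
  1.52488469]
0 [ 0.55730301  0.18760353 -0.16094539  2.08589803  0.03908557  0.87083669
  1.94474472] [ 0.54730772  0.3265411  -0.15745161  2.16772465  0.08290594  0.65274927
  1.90292864]
90 [-0.51514108  0.31015279  1.13271222  2.13478842 -0.3594076   0.90399375
 -2.31476844] [-0.42956188  0.55626472  1.11704361  2.21573398 -0.72145845  0.80171215
 -1.97261135]
160 [ 0.27072285  0.17757673  0.16213824  2.10116415 -0.03745996  0.8654795
 -1.4652164 ] [ 0.30001668  0.32027238  0.1360565   2.18155137 -0.07120645  0.64375057
 -1.43363957]
```

View pics/w5z.png

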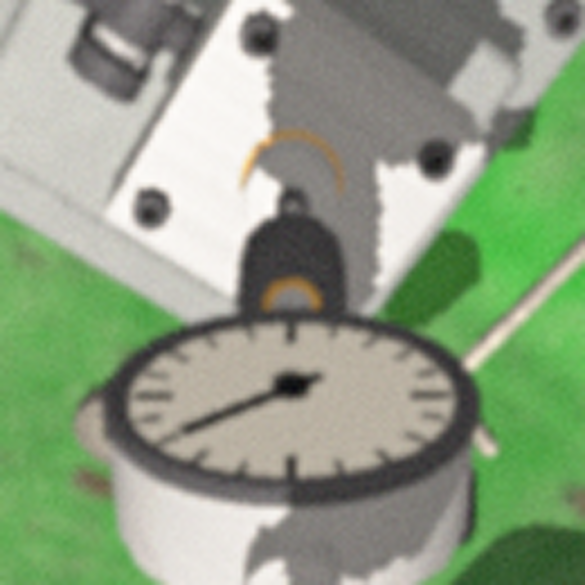

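View pics/w5.png

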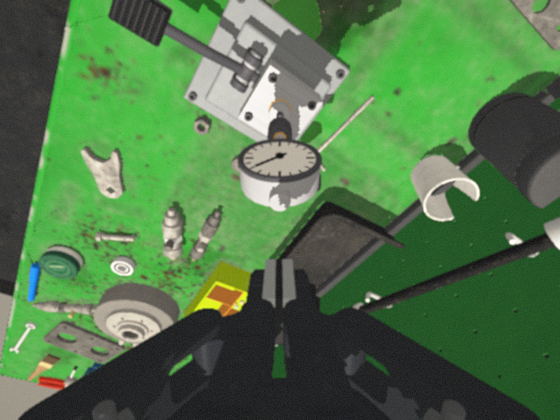

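```bash
python3 - <<'E'
from g import *
for az,t,roll in ((0,12,0),(-20,12,0),(180,12,180),(160,12,180),(180,15,180)):
    R=R_tilt(np.radians(az),np.radians(t),np.radians(roll)) 
    sg=1 if roll==0 else -1
    off=.025*R[:,0]+sg*.011*R[:,1]
    c=np.array([.4043,-.2215,.111])
    print(az,t,roll,off.round(4),R[:,1].round(2),[None if (q:=inverse_kinematics(c+[dx,0,dz]-off,R)) is None else np.round(q,2).tolist() for dx,dz in ((0,.06),(0,0),(-.007,-.02))])
E
```

```text
0 12 0 [-0.0056  0.     -0.0267] [-0.98 -0.   -0.21] [[0.58, 0.13, -0.13, 2.18, -0.12, 0.65, 2.12], [0.59, 0.23, -0.15, 2.24, -0.12, 0.49, 2.12], [0.6, 0.26, -0.15, 2.27, -0.13, 0.43, 2.14]]
-20 12 0 [-0.0052  0.0019 -0.0267] [-0.92  0.33 -0.21] [[0.54, 0.12, -0.13, 2.19, 0.0, 0.62, 1.63], [0.55, 0.22, -0.14, 2.25, 0.04, 0.46, 1.59], [0.55, 0.25, -0.14, 2.28, 0.05, 0.4, 1.59]]
180 12 180 [ 0.0056  0.     -0.0267] [-0.98 -0.    0.21] [[0.51, 0.28, -0.17, 1.99, 0.13, 1.08, 1.84], [0.5, 0.36, -0.17, 2.04, 0.16, 0.95, 1.81], [0.5, 0.38, -0.16, 2.07, 0.17, 0.9, 1.8]]
160 12 180 [ 0.0052 -0.0019 -0.0267] [-0.92  0.33  0.21] [[0.52, 0.28, -0.15, 1.98, 0.05, 1.09, 1.57], [0.52, 0.37, -0.14, 2.03, 0.07, 0.96, 1.56], [0.52, 0.39, -0.14, 2.06, 0.08, 0.91, 1.56]]
180 15 180 [ 0.0042  0.     -0.027 ] [-0.97 -0.    0.26] [[0.5, 0.3, -0.17, 1.96, 0.15, 1.14, 1.82], [0.49, 0.38, -0.17, 2.01, 0.17, 1.01, 1.79], [0.49, 0.41, -0.16, 2.04, 0.18, 0.96, 1.78]]
```

```bash
cat >> g.py <<'E'
RL=R_tilt(0,np.radians(12)); OL=.025*RL[:,0]+.011*RL[:,1]
C0=np.array([.4053,-.2215,.111])
E
python3 - <<'E'
from g import *
movep(C0+[0,0,.19]-OL,RL)
movep(C0+[0,0,.03]-OL,RL)
sleep(.2)
s=sense();print(s["time_s"],np.array(s["position"])+OL,s["wrist_force"])
hit=move_l(C0-[0,0,.006]-OL,feed=.015,until_force=2)
s=sense();R=np.array(s["tcp_rot"]);print(hit,s["time_s"],np.array(s["position"])+R@[.025,.011,0],s["wrist_force"])
sleep(.1);s=sense();print(np.array(s["position"])+R@[.025,.011,0],s["wrist_force"])
for n in ("side","top"):
    im,d=camera(n);cv2.imwrite(f"pics/{n}1.png",im[:,:,::-1]);np.savez(f"pics/{n}1.npz",im=im,d=d)
    a=cv2.imread(f"pics/{n}1.png"); a=a[120:280,190:350] if n=="side" else a[130:290,180:340]
    cv2.imwrite(f"pics/{n}1z.png",cv2.resize(a,(400,400),interpolation=cv2.INTER_CUBIC))
snap("w6")
a=np.hstack([cv2.imread("pics/side1z.png"),cv2.imread("pics/top1z.png")]);cv2.imwrite("pics/st1.png",a)
E
```

```text
12.8167 [ 0.406654   -0.22216185  0.14286149] [-0.33019307  0.44659422  0.1788292 ]
True 14.65 [ 0.4052071  -0.22152942  0.10956588] [-0.53287961  0.60064407  4.12840886]
[ 0.40522712 -0.22150267  0.10960946] [-0.54618723 -0.15712321  4.1548323 ]
```

View pics/st1.png

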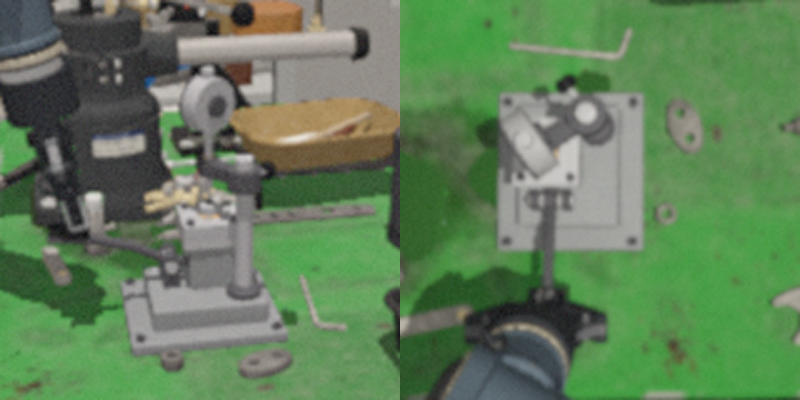

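View pics/w6.png

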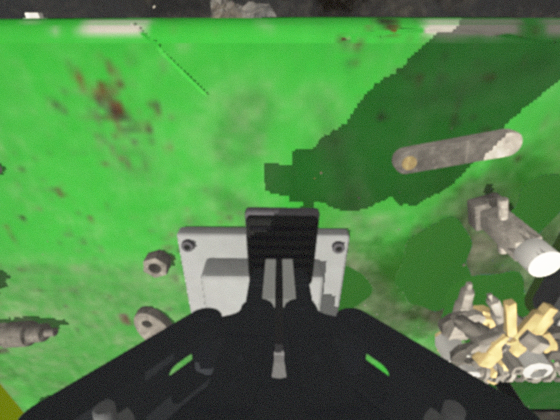

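```bash
python3 - <<'E'
from g import *
p=np.array(sense()["position"])
for dz in (.0,.0006,.0012,.0008,.0004,.0,-.0004,-.0008,-.0012,-.0016):
    move_l(p+[0,0,dz],feed=.01); sleep(.15)
    s=sense();R=np.array(s["tcp_rot"]);c=np.array(s["position"])+R@[.025,.011,0]
    print(dz,s["time_s"],c.round(5),np.round(s["wrist_force"],2))
E
```

```text
0.0 15.3 [ 0.40519 -0.2215   0.10957] [-0.79 -0.24  3.62]
0.0006 15.7 [ 0.40504 -0.22133  0.11   ] [-0.64 -0.7   1.26]
0.0012 16.1 [ 0.40487 -0.2213   0.11057] [ 0.47  0.45 -0.08]
0.0008 16.5 [ 0.40512 -0.22143  0.11032] [ 0.71 -0.03 -0.31]
0.0004 16.9 [ 0.4052  -0.22148  0.11003] [-0.07  1.16  1.24]
0.0 17.3 [ 0.40518 -0.22148  0.10967] [-1.04 -0.09  4.91]
-0.0004 17.7 [ 0.40499 -0.22148  0.10914] [-1.19  0.02  5.33]
-0.0008 18.1 [ 0.40482 -0.22149  0.10867] [-2.84 -0.54  5.26]
-0.0012 18.5 [ 0.40475 -0.22148  0.10824] [-2.72  0.42  6.2 ]
-0.0016 18.9 [ 0.40472 -0.22147  0.10786] [-3.45  0.32  5.87]
```

```bash
cat >> g.py <<'E'
def edge():
    s=sense();R=np.array(s["tcp_rot"]);return np.array(s["position"])+R@[.025,.011,0],s
def arc(th,defl=0):
    y,z=.1043,.0457
    return np.array([.4050-(y*np.cos(th)+z*np.sin(th)-y),-.2215,.1096+(z*np.cos(th)-y*np.sin(th)-z)-defl])
E
python3 - <<'E'
from g import *
for th in (.04,.08,.12,.15):
    move_l(arc(th,.0004*th/.1556)-OL,feed=.02)
    c,s=edge();print(th,s["time_s"],c.round(4),arc(th).round(4),np.round(s["wrist_force"],2))
t=arc(.1556,.0004);cmd=t.copy()
for i in range(2):
    move_l(cmd-OL,feed=.01);sleep(.3);c,s=edge();print(s["time_s"],c.round(5),t.round(5),np.round(s["wrist_force"],2))
    cmd[[0,2]]+=(t-c)[[0,2]]
for n in ("side","top"):
    im,d=camera(n);cv2.imwrite(f"pics/{n}2.png",im[:,:,::-1]);np.savez(f"pics/{n}2.npz",im=im,d=d)
snap("w7")
a=cv2.resize(cv2.imread("pics/side2.png")[120:280,190:350],(400,400),interpolation=cv2.INTER_CUBIC)
b=cv2.resize(cv2.imread("pics/w7.png")[60:420,80:480],(400,360)); b=np.vstack([b,np.zeros((40,400,3),np.uint8)])
cv2.imwrite("pics/st2.png",np.hstack([a,b]))
# lever shaft check in top depth
for k in (0,1,2):
    d=np.load(f"pics/top{k}.npz")["d"];P=cloud("top",d)
    o=[]
    for lo in (.435,.445,.455,.465):
        m=(P[...,0]>lo)&(P[...,0]<lo+.01)&(abs(P[...,1]+.222)<.0045)&(P[...,2]>.06)&(P[...,2]<.13);o.append((int(m.sum()),np.median(P[m][:,2]).round(4)))
    print("shaft",k,o)
E
```

```text
0.04 19.2167 [ 0.4036 -0.2215  0.1055] [ 0.4033 -0.2215  0.1054] [-2.27  0.68  6.04]
0.08 19.6 [ 0.402  -0.2215  0.1012] [ 0.4017 -0.2215  0.1011] [-1.44  0.43  7.32]
0.12 19.9833 [ 0.4006 -0.2215  0.0968] [ 0.4003 -0.2215  0.0968] [-2.58  0.7   7.53]
0.15 20.3083 [ 0.3996 -0.2214  0.0935] [ 0.3993 -0.2215  0.0935] [-2.96  0.76  8.34]
20.8583 [ 0.3995  -0.22146  0.09296] [ 0.39918 -0.2215   0.09248] [-2.35  0.59  9.43]
21.4083 [ 0.39937 -0.22146  0.09255] [ 0.39918 -0.2215   0.09248] [-1.2   0.82  8.35]
shaft 0 [(12, np.float64(0.0982)), (15, np.float64(0.0966)), (15, np.float64(0.0922)), (16, np.float64(0.0885))]
shaft 1 [(13, np.float64(0.098)), (14, np.float64(0.0959)), (15, np.float64(0.0915)), (16, np.float64(0.0902))]
shaft 2 [(19, np.float64(0.086)), (14, np.float64(0.0837)), (14, np.float64(0.0833)), (13, np.float64(0.083))]
```

View pics/st2.png

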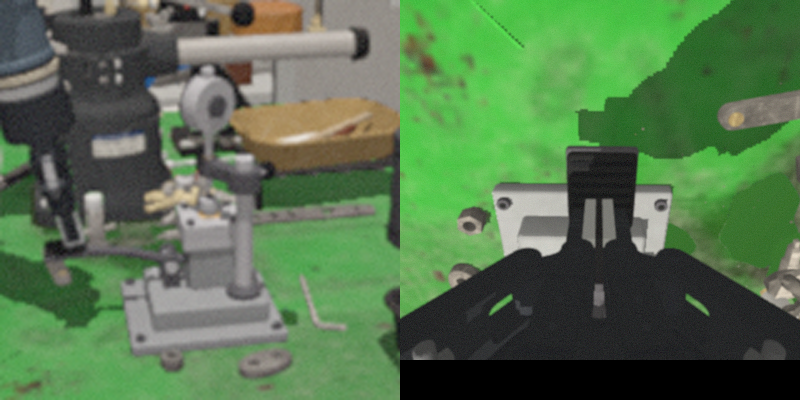

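```bash
python3 - <<'E'
from g import *
v,u=np.mgrid[:420,:560]
for k in ("w6","w7"):
    f=np.load(f"pics/{k}.npz");s=dict(position=f["p"],tcp_rot=f["R"]);P=wcloud(s,f["d"])
    m=(f["d"]>0)&(abs(P[...,1]+.2215)<.016)&(P[...,0]>.380)&(P[...,0]<.396)&(P[...,2]>.07)&(P[...,2]<.13)&(v<258)
    Q=P[m];c=Q.mean(0)
    for _ in range(3):
        A=np.c_[Q[:,:2]-c[:2],np.ones(len(Q))];co=np.linalg.lstsq(A,Q[:,2],rcond=None)[0];r=Q[:,2]-A@co;Q=Q[abs(r)<2.5*r.std()+1e-4]
    print(k,len(Q),"slope dz/dx",co[0].round(4),"deg",np.degrees(np.arctan(co[0])).round(2),"z at x=.388",(co[2]+co[0]*(.388-c[0])).round(5),r.std().round(5))
# line fits of the lever from top & side
for n in ("top","side"):
  for k in (0,1,2):
    d=np.load(f"pics/{n}{k}.npz")["d"];P=cloud(n,d)
    yy=-.222 if n=="top" else -.229
    m=(d>0)&(P[...,0]>.433)&(P[...,0]<.49)&(abs(P[...,1]-yy)<.007)&(P[...,2]>.065)&(P[...,2]<.13)
    Q=P[m]
    for _ in range(5):
        co=np.polyfit(Q[:,0]-.46,Q[:,2],1);r=Q[:,2]-np.polyval(co,Q[:,0]-.46);Q=Q[abs(r)<2*r.std()+3e-4]
    print(n,k,len(Q),co.round(4),r.std().round(4), "angle",np.arctan(co[0]).round(4))
E
```

```text
w6 2341 slope dz/dx 0.3274 deg 18.13 z at x=.388 0.1093 0.00209
w7 1745 slope dz/dx 0.0572 deg 3.28 z at x=.388 0.09072 0.00064
top 0 99 [-0.3416  0.0919] 0.0019 angle -0.3292
top 1 97 [-0.3338  0.0917] 0.002 angle -0.3222
top 2 96 [-0.145   0.0825] 0.0017 angle -0.144
side 0 74 [-0.358   0.0894] 0.0027 angle -0.3437
side 1 80 [-0.3434  0.0897] 0.003 angle -0.3308
side 2 71 [-0.203   0.0809] 0.0029 angle -0.2003
```

```bash
python3 - <<'E'
from g import *
v,u=np.mgrid[:420,:560]
for k in ("w6","w7"):
    f=np.load(f"pics/{k}.npz");s=dict(position=f["p"],tcp_rot=f["R"]);P=wcloud(s,f["d"])
    for (r0,r1,c0,c1) in ((218,252,252,310),(222,252,254,308),(222,290,252,262),(222,290,302,311)):
        m=(f["d"]>0)&(v>=r0)&(v<r1)&(u>=c0)&(u<c1)&(P[...,2]>.07)&(P[...,2]<.13)
        Q=P[m]
        c=np.median(Q,0)
        m2=abs(Q[:,2]-c[2])<.006;Q=Q[m2]
        for _ in range(6):
            A=np.c_[Q[:,:2]-c[:2],np.ones(len(Q))];co=np.linalg.lstsq(A,Q[:,2],rcond=None)[0];r=Q[:,2]-A@co;Q=Q[abs(r)<2.2*r.std()+1e-4]
        print(k,(r0,r1,c0,c1),len(Q),"slope rad",np.arctan(co[0]).round(4),"xr",Q[:,0].min().round(3),Q[:,0].max().round(3),"z@.39",(co[2]+co[0]*(.39-c[0])).round(5),r.std().round(5))
E
```

```text
w6 (218, 252, 252, 310) 1822 slope rad -0.0697 xr 0.382 0.402 z@.39 0.11017 0.00062
w6 (222, 252, 254, 308) 1571 slope rad -0.0933 xr 0.383 0.402 z@.39 0.11029 0.00057
w6 (222, 290, 252, 262) 453 slope rad -0.096 xr 0.383 0.415 z@.39 0.1103 0.00051
w6 (222, 290, 302, 311) 457 slope rad -0.1011 xr 0.383 0.425 z@.39 0.11034 0.00053
w7 (218, 252, 252, 310) 1914 slope rad 0.0589 xr 0.377 0.397 z@.39 0.09084 0.0006
w7 (222, 252, 254, 308) 1565 slope rad 0.0371 xr 0.379 0.397 z@.39 0.09084 0.00058
w7 (222, 290, 252, 262) 466 slope rad 0.0588 xr 0.379 0.408 z@.39 0.09093 0.00058
w7 (222, 290, 302, 311) 467 slope rad 0.0497 xr 0.379 0.419 z@.39 0.09099 0.00058
```

```bash
python3 - <<'E'
from g import *
for k in (1,2):
    d=np.load(f"pics/top{k}.npz")["d"];P=cloud("top",d)
    m=(d>0)&(np.linalg.norm(P[...,:2]-O[:2],axis=-1)<.006)&(P[...,2]>.25);print(k,m.sum(),np.median(P[m][:,2]))
sleep(.4);c,s=edge();print(s["time_s"],c.round(5),np.round(s["wrist_force"],2))
finish_job()
E
```

```text
1 31 0.2754456027584177
2 31 0.27595717075727755
21.9583 [ 0.39933 -0.22144  0.09253] [-2.25  1.89  8.63]
the job is handed in; nothing more can be done
```

I set the gauge to a 3 mm pre-stroke and handed the job in after about 22 s, with the arm still holding the lever down at a calculated reading of about 10 mm. I did not see the dial at that final reading, because the wrist camera could not see its face while the arm pressed the pad.

- **Gauge:** I pushed the cap down with the closed fingertips until the pointer stood on the 3 mm mark. It still read 3 mm in a wrist picture after I let go. The cap height was unchanged within 0.5 mm with the lever pressed (275.4 mm before, 276.0 mm after).
- **Lever:** I found the pad at rest by touch, then pressed it along its arc by a calculated 0.156 rad, which lifts the plunger 7 mm. It pushed back with about 8.5 N, against the 8 N expected there.
- **Checks on the reading:** My lever angle estimates were not identical:

| Source | Lever angle (rad) | Implied reading (mm) |
|---|---|---|
| Pad tilt in the wrist depth pictures | 0.151 to 0.155 | 9.8 to 10.0 |
| Fingertip position from the arm | 0.156 to 0.160 | 10.0 to 10.2 |
| Pad height in the wrist depth pictures | about 0.162 | about 10.3 |

All of these are well short of the 20 mm end of travel. Rougher estimates from the fixed cameras' view of the lever shaft scattered more widely, so I did not rely on them.

I did not knowingly touch any other part on the bench, but I made no separate check of their positions at the end.

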